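# Check the warmed cup and put the thermometer away

## Robot

A 6-joint arm with a two-finger parallel gripper is mounted at the origin on the work surface. World frame = base frame: x ahead of the robot, y to its left, z up, the work surface at z = 0. Lengths are in m, angles in rad, forces in N, time in s.
With the tool pointing down it reaches from about 0.375 to 0.9 m from the base axis. Payload 3.1 kg.
Tool frame: the origin (TCP) lies midway between the tips of the shut fingers; the grasp point (between the pads) lies 19 mm behind it (manip.pinch_z is the distance from the TCP to the grasp point, in m); z points along the fingers, y is the line along which they close (so a half turn about z gives the same grasp; the last joint's range is limited). The gripper opens to 85 mm and grips with 20 to 120 N. Pads are 22 mm wide; open, the fingers measure 114 mm over their backs; the gripper's body (76 mm by 85 mm) begins 54 mm behind the grasp point. The pads swing forward as they close: fully open they stand 13 mm farther back than shut.
Start: joints at [1.04, 0.527, 1.433, -0, 1.181, -0.178], TCP at [0.215, 0.587, 0.231] pointing down, gripper open.
Joint ranges: [-3.08, 3.08], [-0.75, 2.2], [0.22, 2.44], [-1.43, 4.57], [0, 2.65], [-2.85, 2.85]. Speed limits (rad/s): [2.79, 2.79, 3.14, 3.14, 3.14, 3.14].

## Interface

Orientations are given as a unit quaternion [x, y, z, w].
In Python, from station import manip, viewer, ticket gives the robot as it stands.
- The arm moves only by the shell command python3 -m creep 'ROWS' [FORCE]. ROWS is JSON, a list of rows, each an object with "slide": the shift along the tool's x, y, z in cm, a list of three; "angular": the turn, a rotation vector about the tool's x, y, z in rad, a list of three; "claw": the opening, from -1 (shut) to 1 (fully open). A call has 1 to 10 rows; each row shifts and turns the commanded pose from where the row before left it, along the tool's axes as they then stand; what a row does not reach is not made up. A row lasts 1/12 s, in which the tool goes at most 41.7 mm and 7.16 degrees, less where a joint would pass 70% of its speed; a pose out of reach is approached as far as the arm can. A call with a gripper value outside its range is refused whole. The fingers move at their own pace and stop on an object; FORCE is the grip in N (left out, the last holds). Time passes only in rows, so rows that do not move let the fingers close. It gives the time, the measured TCP pose, the force, the opening and the grip force at its end, in the units of the state.
- manip.sense(): the state, without advancing time (a new reading comes with each control period).
- viewer.snapshot(name): name is "side" or "top" or "wrist"; returns the picture (480x640x3 uint8, blue, green, red); there is no depth.
- viewer.calibration(name): a dict with "fov_y" (degrees; the focal length in pixels is half the picture's height over the tangent of half this angle, whatever the lens; pixels are square), "cx", "cy" (the principal point, pixels), "T" (4x4, takes a point from camera to world coordinates); the wrist camera has in their place "tool_from_camera" (4x4, takes a point from camera to tool coordinates, whose origin is the TCP and whose axes are the flange's). Camera axes: x right, y up, looking along -z (the intrinsics and any distortion apply to the point x, -y, -z); pixel columns grow to the right and rows downward; lengths in m; the calibration is good to about 2 mm. A picture is of the moment at which its call begins: read the wrist's pose just before it. calibration takes no time and is no camera call.
- ticket.sign_off(): hands the job in; it is judged then, once.
The state is a dict: "t": time; "q": joint angles; "qd": joint speeds; "tau": joint torques, N m; "tcp_pos": TCP position; "tool_rot": TCP orientation; "force": force on the tool from outside, world axes, zero at the start; "ft_torque": the same for the moment, N m; "finger_gap": opening from 0.0 (shut) to 1.0 (fully open); "gripper_force": force on a finger pad.
Only numpy, scipy, OpenCV 4.12 (cv2) and the standard library are available. Lean on these libraries where they do the work, as an engineer would, in place of code of your own. Each camera call takes 0.05 s, during which the arm holds its last target. There are 200 camera calls.

## Task

Pick up the stick-shaped infrared thermometer and aim its nose level at the middle of the side of the cup that stands on the warming plate, from 5 to 10 cm away and without touching the cup, holding it still for about two seconds. Then slide the thermometer nose first into its smoky acrylic case, fully home so that its handle comes up against the mouth of the case, and let it go. Leave the cup and everything else where they stand.

Things in the scene. Friction and masses are not known exactly. Their poses are not given: they have to be found in the camera images.
- thermometer: Infrared thermometer lying on the steel top. Black box handle 90 long x 36 wide x 30 mm high; from its front face a round steel barrel, 24 mm diameter, 75 mm long, axis 15 mm above the handle's underside, the last 14 mm tapering to 15 mm. Origin: centre of the handle's underside; +x along the barrel to the nose, z up. 0.13 kg, mostly handle; grip the handle across y.
- lens (a point): Lens in the thermometer's nose: front end of the barrel, at (120, 0, 15) mm in the thermometer's frame. It looks along +x.
- shoulder (a point): Centre of the handle's front face, where the barrel begins, at (45, 0, 15) mm in the thermometer's frame. Rests against the mouth of the case when fully home.
- case: Case: horizontal square sleeve of smoky acrylic, grey floor, fixed. Bore 27 x 27 mm, 80 deep, its floor 4 mm and axis 17.5 mm above the steel top; outside 86 long x 39 wide x 35 mm high; a 3 mm thick fixing plate 75 wide begins 30 mm behind the mouth. Origin: on the steel top below the centre of the mouth, which faces roughly to the robot; +x into the bore, z up.
- mouth (a point): Centre of the open mouth of the case, 17.5 mm above the steel top; +x into the bore.
- warmer: Warming plate, fixed: a flat dark steel box 140 x 140 mm with a black round top, 28 mm high, small knob on its near side. Origin: centre of its underside.
- cup: White ceramic cup without handle, 82 mm across the rim, 65 mm high, tapering towards the foot, loose on the warming plate. Origin: centre of its underside. This is the cup to check.
- cup_middle (a point): Middle of that cup: on its axis, 36 mm above its underside; where to aim. The wall is about 38 mm from it.
- spare_cup: Bystander: the same white cup, standing on the steel top, not on the warming plate. Origin: centre of its underside.
- tamper: Bystander: steel tamper standing on its 58 mm base, 90 mm high. Origin: centre of its underside.
- canister: Bystander: frosted glass canister with steel lid, 96 mm diameter, 140 mm high, off to one side. Origin: centre of its underside.
- pitcher: Bystander: steel milk pitcher with handle, 84 mm diameter, 100 mm high, off to one side. Origin: centre of its underside.
- brush: Bystander: grinder brush, 170 mm long, lying on the steel top off to the left. Origin: centre of its underside.
Mind the look-alikes: they are no part of the job. What is meant by the case is not purple or turquoise, and is the larger of those in its own colour.

How it is judged:
By the outcome, as a careful person would: the job done as asked, in the order asked, and still so for the second after the job is handed in, with the robot touching nothing.
It also fails if it takes over 58 s, if anything falls off the work surface, if the arm or the gripper's body presses on something with over 40 N, if the wrist force passes 120 N, or if a joint passes its speed limit or range.

## Working session

There is one attempt and no reset: what is moved stays moved. The work goes in short steps, Python scripts to look and compute and a shell command to move; the robot and the scene stay as the last step left them, time stands still between calls to the robot, and variables do not carry over. Pictures are saved under pics/ and viewed, at most 10 in all, crops included, and the job is handed in when it is done.

```bash
mkdir -p pics; ls; python3 - <<'E'
from station import manip, viewer, ticket
import cv2
for n in ("side","top"):
    cv2.imwrite(f"pics/{n}0.png",viewer.snapshot(n)); print(n,viewer.calibration(n))
print(viewer.calibration("wrist")); print(manip.sense(), manip.pinch_z)
E
```

```text
pics
side {'fov_y': 55.133091628235746, 'cx': 318.3569196087832, 'cy': 241.3292787843894, 'T': array([[ 0.93272224,  0.26642921, -0.24299115,  0.22050477],
       [-0.36047384,  0.70643118, -0.60910885, -0.80231694],
       [ 0.00937214,  0.65572133,  0.75494484,  1.03537625],
       [ 0.        ,  0.        ,  0.        ,  1.        ]])}
top {'fov_y': 48.37714355472994, 'cx': 311.27466853542666, 'cy': 241.99539642642583, 'T': array([[ 1.84875078e-02,  9.95320201e-01, -9.48467644e-02,
         4.06387155e-01],
       [-9.99828756e-01,  1.83263808e-02, -2.56966928e-03,
         1.41589928e-02],
       [-8.19445815e-04,  9.48780292e-02,  9.95488568e-01,
         1.72207191e+00],
       [ 0.00000000e+00,  0.00000000e+00,  0.00000000e+00,
         1.00000000e+00]])}
{'fov_y': 68.80348505959871, 'cx': 318.1057616461976, 'cy': 240.21092336014192, 'tool_from_camera': array([[ 8.77825813e-04,  9.48920679e-01,  3.15513510e-01,
         8.15060603e-02],
       [ 9.99999352e-01, -1.06151116e-03,  4.10329948e-04,
         2.23894743e-04],
       [ 7.24291684e-04,  3.15512946e-01, -9.48920996e-01,
        -1.43509669e-01],
       [ 0.00000000e+00,  0.00000000e+00,  0.00000000e+00,
         1.00000000e+00]])}
{'t': 0.1, 'q': array([ 1.04052527e+00,  5.28357917e-01,  1.43377393e+00,  1.75885833e-05,
        1.18137851e+00, -1.78479196e-01]), 'qd': array([-0.00015495, -0.00178553, -0.00349893,  0.00100103,  0.0011395 ,
       -0.00024698]), 'tau': array([-2.23174461e-04, -4.43306923e+01, -1.78587466e+01, -2.22950698e-04,
        3.92807415e-03, -1.96933985e-05]), 'tcp_pos': array([0.21499214, 0.58618294, 0.23044093]), 'tool_rot': array([ 1.74993528e-01,  9.84569117e-01, -8.96450709e-04, -3.40353352e-04]), 'force': array([ 0.00439747,  0.30983624, -1.11839177]), 'ft_torque': array([ 0.05437151,  0.05707144, -0.01320842]), 'gripper_force': 0.0, 'finger_gap': 0.9990936670107945} 0.0187
```

View pics/side0.png

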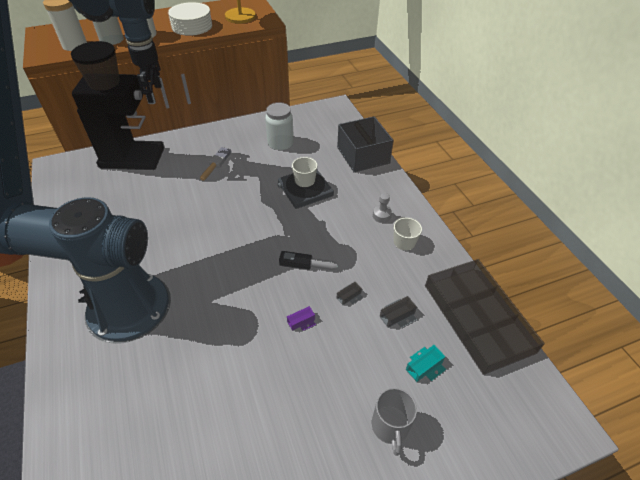

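View pics/top0.png

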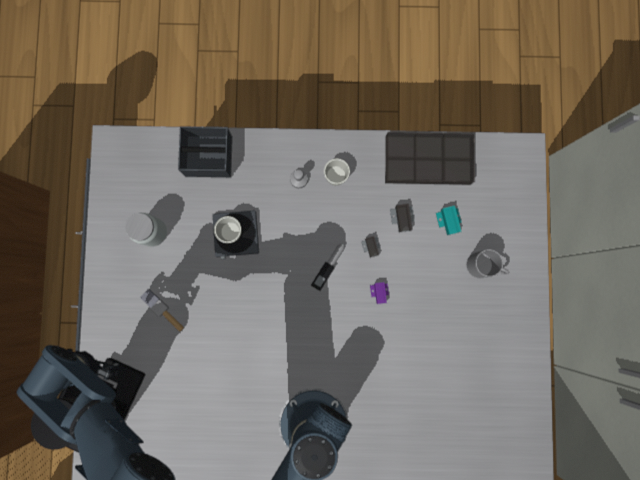

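Side view: the thermometer lies at about (308,262), and the warmer with its cup at (305,180). Top view: the thermometer is at (328,267), with its nose towards (343,245). The cup on the warmer is at (229,230) and the spare cup at (337,171).

Case candidates in the top view: small smoky (371,245), larger smoky (402,217), purple (380,292) and turquoise (449,219). The larger smoky one at (402,217) fits the description. I'll confirm it in a crop.

```bash
cat > h.py <<'E'
import numpy as np, cv2
from scipy.spatial.transform import Rotation as R
from station import manip, viewer
def cam(n, s=None):
    c=viewer.calibration(n)
    if n=="wrist":
        s=s or manip.sense(); M=np.eye(4); M[:3,:3]=R.from_quat(s["tool_rot"]).as_matrix(); M[:3,3]=s["tcp_pos"]
        T=M@c["tool_from_camera"]
    else: T=c["T"]
    return T,240/np.tan(np.radians(c["fov_y"]/2)),c["cx"],c["cy"]
def plane(C,uv,z):
    T,f,cx,cy=C; uv=np.atleast_2d(uv).astype(float)
    d=np.c_[(uv[:,0]-cx)/f,-(uv[:,1]-cy)/f,-np.ones(len(uv))]@T[:3,:3].T
    return T[:3,3]+d*((z-T[2,3])/d[:,2])[:,None]
def proj(C,P):
    T,f,cx,cy=C; p=(np.atleast_2d(P)-T[:3,3])@T[:3,:3]
    return np.c_[cx+f*p[:,0]/-p[:,2],cy-f*p[:,1]/-p[:,2]]
E
python3 - <<'E'
from h import *
t=cv2.imread("pics/top0.png"); s=cv2.imread("pics/side0.png")
a=cv2.resize(t[185:310,300:480],None,fx=4.4,fy=4.4,interpolation=cv2.INTER_CUBIC)
cv2.imwrite("pics/crop0.png",a[:600,:800])
C=cam("top");S=cam("side")
for n,uv,z in [("therm handle",(321,279),.03),("nose",(343,245),.015),("case big",(402,217),.035),("case small",(371,245),.03),("cup rim",(229,230),.093),("warmer",(236,232),.028),("spare rim",(337,171),.065),("tamper",(299,178),.05)]: print(n,plane(C,uv,z).round(3))
for n,uv,z in [("cup rim",(305,165),.093),("spare rim",(407,228),.065),("therm handle",(295,259),.03)]: print("side",n,plane(S,uv,z).round(3))
E
```

```text
therm handle [[ 0.451 -0.014  0.03 ]]
nose [[ 0.561 -0.083  0.015]]
case big [[ 0.652 -0.269  0.035]]
case small [[ 0.562 -0.171  0.03 ]]
cup rim [[0.594 0.272 0.093]]
warmer [[0.595 0.259 0.028]]
spare rim [[ 0.791 -0.059  0.065]]
tamper [[0.769 0.061 0.05 ]]
side cup rim [[0.6   0.272 0.093]]
side spare rim [[ 0.79  -0.062  0.065]]
side therm handle [[ 0.459 -0.029  0.03 ]]
```

View pics/crop0.png

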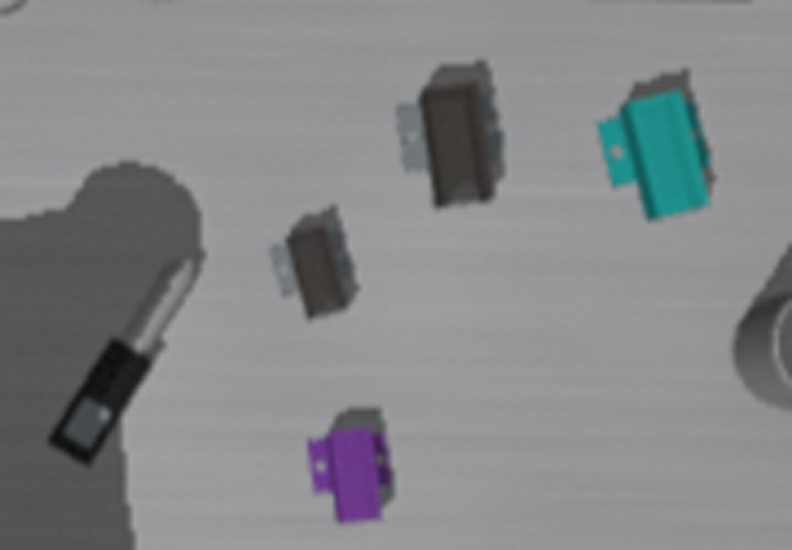

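The crop confirms it: the larger smoky sleeve is at crop (460,145), i.e. top view (402,217), with its mouth at the near end. The small smoky one at crop (320,270) is a decoy. Next I move the wrist camera over the thermometer and case.

```bash
r='{"slide":[-2.52,-2.73,-0.1],"angular":[0,0,0],"claw":1}'; python3 -m creep '[{"slide":[-2.52,-2.73,-0.1],"angular":[0,0,0],"claw":1},{"slide":[-2.52,-2.73,-0.1],"angular":[0,0,0],"claw":1},{"slide":[-2.52,-2.73,-0.1],"angular":[0,0,0],"claw":1},{"slide":[-2.52,-2.73,-0.1],"angular":[0,0,0],"claw":1},{"slide":[-2.52,-2.73,-0.1],"angular":[0,0,0],"claw":1},{"slide":[-2.52,-2.73,-0.1],"angular":[0,0,0],"claw":1},{"slide":[-2.52,-2.73,-0.1],"angular":[0,0,0],"claw":1},{"slide":[-2.52,-2.73,-0.1],"angular":[0,0,0],"claw":1},{"slide":[-2.52,-2.73,-0.1],"angular":[0,0,0],"claw":1},{"slide":[-2.52,-2.73,-0.1],"angular":[0,0,0],"claw":1}]'
```

```text
t: 0.93
tcp_pos: [0.3579, 0.2419, 0.2412]
tool_rot: [0.175, 0.985, -0.0, -0.0]
force: [0.2, 0.1, 0.3]
finger_gap: 0.997
gripper_force: 0.0
```

```bash
python3 -m creep '[{"slide":[-2.52,-2.73,-0.1],"angular":[0,0,0],"claw":1},{"slide":[-2.52,-2.73,-0.1],"angular":[0,0,0],"claw":1},{"slide":[-2.52,-2.73,-0.1],"angular":[0,0,0],"claw":1},{"slide":[-2.52,-2.73,-0.1],"angular":[0,0,0],"claw":1},{"slide":[-2.52,-2.73,-0.1],"angular":[0,0,0],"claw":1},{"slide":[-2.52,-2.73,-0.1],"angular":[0,0,0],"claw":1},{"slide":[-2.52,-2.73,-0.1],"angular":[0,0,0],"claw":1},{"slide":[-2.52,-2.73,-0.1],"angular":[0,0,0],"claw":1},{"slide":[0,0,0],"angular":[0,0,0.1],"claw":1},{"slide":[0,0,0],"angular":[0,0,0.11],"claw":1}]'
```

```text
t: 1.77
tcp_pos: [0.4728, -0.0334, 0.249]
tool_rot: [0.282, 0.96, -0.0, 0.0]
force: [-0.5, 0.7, 0.4]
finger_gap: 1.003
gripper_force: 0.0
```

```bash
python3 - <<'E'
from h import *
viewer.snapshot("top")
s=manip.sense(); im=viewer.snapshot("wrist"); cv2.imwrite("pics/w1.png",im)
import pickle; pickle.dump(s,open("s1.pkl","wb")); print(s["tcp_pos"],s["q"],abs(s["qd"]).max())
E
```

```text
[ 0.47195133 -0.03225554  0.24888915] [-3.05159587e-01  2.99641461e-01  1.77979960e+00  1.16866398e-04
  1.06307364e+00 -1.30266472e+00] 0.2614387037464049
```

View pics/w1.png

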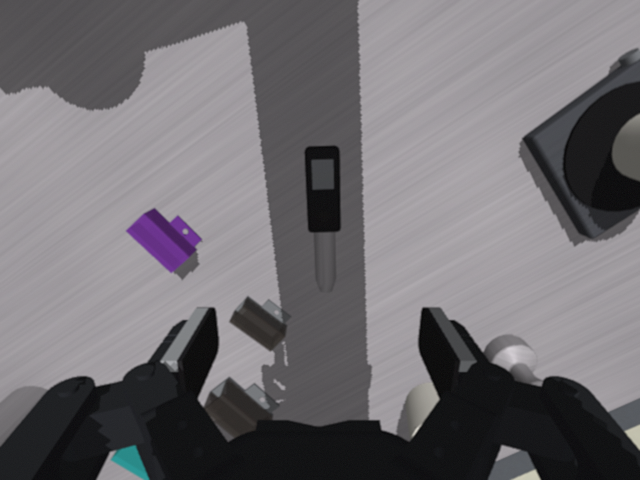

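The wrist view shows the thermometer's black handle at (322,189) and its nose at (326,290), nearly aligned with the tool. I'll measure it by mask.

```bash
python3 - <<'E'
from h import *
import pickle; s=pickle.load(open("s1.pkl","rb")); C=cam("wrist",s)
im=cv2.imread("pics/w1.png"); g=im.max(2)
m=np.zeros_like(g); m[135:240,295:352]=(g[135:240,295:352]<58)*255
c=max(cv2.findContours(m,0,1)[0],key=cv2.contourArea); print("bbox",cv2.boundingRect(c),cv2.minAreaRect(c))
# row-wise midline
rows=np.arange(152,226,4); mid=[np.flatnonzero(m[r]) for r in rows]; mid=np.array([[(a[0]+a[-1])/2,r] for a,r in zip(mid,rows)])
P=plane(C,mid,.03); d=np.polyfit(P[:,0],P[:,1],1); yaw=np.degrees(np.arctan(d[0])); print("yaw",yaw)
b=cv2.boundingRect(c); back=plane(C,[322,b[1]],.03)[0]; front=plane(C,[323,b[1]+b[3]],.03)[0]
print(back,front,np.linalg.norm(front-back),(back+front)/2); nose=plane(C,[326,291],.015)[0]; print("nose",nose)
ctr=(nose-np.r_[.12*np.cos(np.radians(yaw)),.12*np.sin(np.radians(yaw)),0]); print("ctr from nose",ctr)
X=R.from_quat(s["tool_rot"]).as_matrix(); print("toolx yaw",np.degrees(np.arctan2(X[1,0],X[0,0])))
for z in ((back+front)/2,ctr): print((X.T@(np.r_[z[:2],.006]-s["tcp_pos"])*100).round(2))
E
```

```text
bbox (305, 146, 36, 87) ((322.46356201171875, 188.84808349609375), (86.1401596069336, 34.35099411010742), 89.02897644042969)
yaw -30.9205517899895
[0.42316155 0.00371567 0.03      ] [ 0.50047417 -0.04444281  0.03      ] 0.09108502397420198 [ 0.46181786 -0.02036357  0.03      ]
nose [ 0.5673972  -0.08269551  0.015     ]
ctr from nose [ 0.46445152 -0.02103363  0.015     ]
toolx yaw 147.14957231982496
[ 1.47  0.45 24.29]
[ 1.22  0.54 24.29]
```

```bash
python3 -m creep '[{"slide":[0.3,0.1,3.5],"angular":[0,0,-0.034],"claw":1},{"slide":[0.3,0.1,3.5],"angular":[0,0,0],"claw":1},{"slide":[0.3,0.1,3.5],"angular":[0,0,0],"claw":1},{"slide":[0.3,0.1,3.5],"angular":[0,0,0],"claw":1},{"slide":[0,0,0],"angular":[0,0,0],"claw":1},{"slide":[0,0,0],"angular":[0,0,0],"claw":1},{"slide":[0,0,0],"angular":[0,0,0],"claw":1}]'; python3 - <<'E'
from h import *
s=manip.sense(); im=viewer.snapshot("wrist"); cv2.imwrite("pics/w2.png",im); C=cam("wrist",s)
g=im.max(2); m=(g<58).astype(np.uint8)*255; m[300:]=0
c=[c for c in cv2.findContours(m,0,1)[0] if cv2.contourArea(c)>2000]
X=R.from_quat(s["tool_rot"]).as_matrix(); print(s["tcp_pos"],"toolx yaw",np.degrees(np.arctan2(X[1,0],X[0,0])))
for k in c:
    b=cv2.minAreaRect(k); bx=cv2.boxPoints(b); print(bx.round(0).tolist()); P=plane(C,bx,.03); print(P.round(4).tolist(),P.mean(0)); print((X.T@(np.r_[P.mean(0)[:2],.006]-s["tcp_pos"])*100).round(2))
    e=sorted([(np.linalg.norm(P[i]-P[(i+1)%4]),*(P[(i+1)%4]-P[i])[:2]) for i in range(2)])[1]; print(e, np.degrees(np.arctan2(e[2],e[1])))
E
```

```text
t: 2.45
tcp_pos: [0.4646, -0.0214, 0.1105]
tool_rot: [0.26, 0.966, -0.0, 0.001]
force: [0.7, -0.3, -0.7]
finger_gap: 0.999
gripper_force: 0.0
[ 0.46460514 -0.02138232  0.11049641] toolx yaw 149.86640973256914
[[292.0, 299.0], [292.0, 175.0], [346.0, 175.0], [346.0, 299.0]]
[[0.4877, -0.0562, 0.03], [0.4127, -0.0103, 0.03], [0.4299, 0.0193, 0.03], [0.507, -0.0228, 0.03]] [ 0.45929683 -0.01749161  0.03      ]
[ 0.68  0.07 10.45]
(np.float64(0.08787070380406907), np.float64(-0.07497157240988644), np.float64(0.045831473000674895)) 148.56180378169853
```

View pics/w2.png

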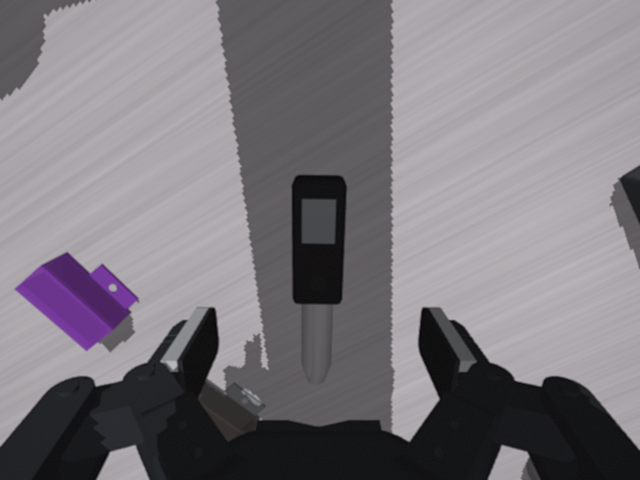

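The handle is at (319,240), well aligned between the fingers, with its front edge at row 303. Descending and gripping.

```bash
python3 -m creep '[{"slide":[0.2,0.05,3.5],"angular":[0,0,0],"claw":1},{"slide":[0.2,0.05,3.5],"angular":[0,0,0],"claw":1},{"slide":[0,0,2],"angular":[0,0,0],"claw":1},{"slide":[0,0,1.3],"angular":[0,0,0],"claw":1},{"slide":[0,0,0],"angular":[0,0,0],"claw":0.2},{"slide":[0,0,0],"angular":[0,0,0],"claw":-0.4},{"slide":[0,0,0],"angular":[0,0,0],"claw":-1},{"slide":[0,0,0],"angular":[0,0,0],"claw":-1},{"slide":[0,0,0],"angular":[0,0,0],"claw":-1},{"slide":[0,0,0],"angular":[0,0,0],"claw":-1}]' 60
```

```text
t: 3.33
tcp_pos: [0.462, -0.0188, 0.0083]
tool_rot: [0.261, 0.965, -0.0, 0.002]
force: [0.6, -1.3, 8.0]
finger_gap: 0.41
gripper_force: 60.9
```

```bash
python3 -m creep '[{"slide":[0,0,0],"angular":[0,0,0],"claw":-1},{"slide":[0,0,0],"angular":[0,0,0],"claw":-1},{"slide":[0,0,0],"angular":[0,0,0],"claw":-1},{"slide":[0,0,0],"angular":[0,0,0],"claw":-1}]'
```

```text
t: 3.67
tcp_pos: [0.462, -0.0188, 0.0083]
tool_rot: [0.261, 0.965, -0.0, 0.002]
force: [-0.8, 0.0, 7.4]
finger_gap: 0.411
gripper_force: 60.9
```

```bash
python3 -m creep '[{"slide":[0,0,-2.4],"angular":[0,0,0],"claw":-1},{"slide":[0,0,-2.5],"angular":[0,0,0],"claw":-1},{"slide":[2.2,2.4,0],"angular":[0,0,-0.1],"claw":-1},{"slide":[2.2,2.4,0],"angular":[0,0,0],"claw":-1},{"slide":[2.2,2.4,0],"angular":[0,0,0],"claw":-1},{"slide":[2.2,2.4,0],"angular":[0,0,0],"claw":-1},{"slide":[0,0,0],"angular":[0,0,-0.12],"claw":-1},{"slide":[0,0,0],"angular":[0,0,-0.12],"claw":-1},{"slide":[0,0,0],"angular":[0,0,-0.12],"claw":-1},{"slide":[0,0,0],"angular":[0,0,-0.12],"claw":-1}]'
python3 -m creep '[{"slide":[0,0,0],"angular":[0,0,-0.12],"claw":-1},{"slide":[0,0,0],"angular":[0,0,-0.12],"claw":-1},{"slide":[0,0,0],"angular":[0,0,-0.12],"claw":-1},{"slide":[0,0,0],"angular":[0,0,-0.12],"claw":-1},{"slide":[0,0,0],"angular":[0,0,-0.12],"claw":-1},{"slide":[0,0,0],"angular":[0,0,-0.12],"claw":-1},{"slide":[0,0,0],"angular":[0,0,0],"claw":-1},{"slide":[0,0,0],"angular":[0,0,0],"claw":-1}]'
python3 - <<'E'
from h import *
t=viewer.snapshot("top"); d=viewer.snapshot("side"); s=manip.sense(); w=viewer.snapshot("wrist")
import pickle; pickle.dump(s,open("s3.pkl","wb"))
for n,i in zip(("t3","d3","w3"),(t,d,w)): cv2.imwrite(f"pics/{n}.png",i)
def up(i,x,y,k=5): return cv2.resize(i[y:y+60,x:x+80],None,fx=k,fy=k,interpolation=cv2.INTER_CUBIC)
cv2.imwrite("pics/c3.png",np.hstack([np.vstack([up(t,195,200),up(d,265,135)]),np.vstack([up(t,240,220),up(d,240,190)])]))
print(s["tcp_pos"],s["tool_rot"],s["q"][5])
E
```

```text
t: 4.5
tcp_pos: [0.4238, 0.1067, 0.0563]
tool_rot: [-0.03, 1.0, -0.0, 0.001]
force: [0.0, 0.2, -2.2]
finger_gap: 0.405
gripper_force: 60.7
t: 5.17
tcp_pos: [0.4238, 0.1063, 0.056]
tool_rot: [-0.375, 0.927, -0.0, 0.001]
force: [-0.1, 0.1, -1.8]
finger_gap: 0.405
gripper_force: 60.7
[0.42371836 0.10628147 0.05578692] [-3.75523452e-01  9.26812765e-01 -1.94020576e-04  4.44644784e-04] -2.351832243121439
```

View pics/w3.png

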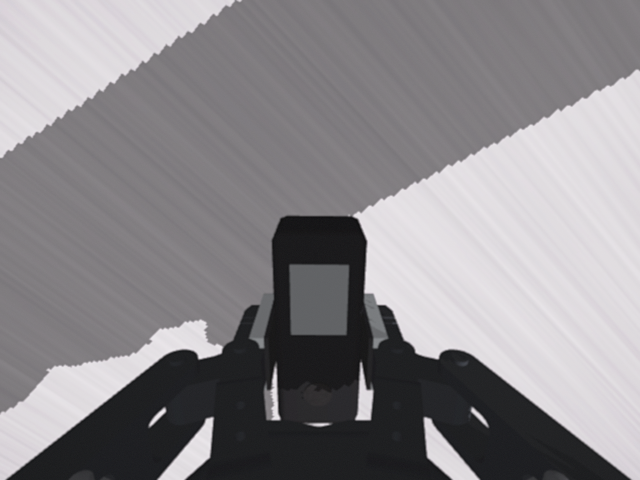

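View pics/c3.png

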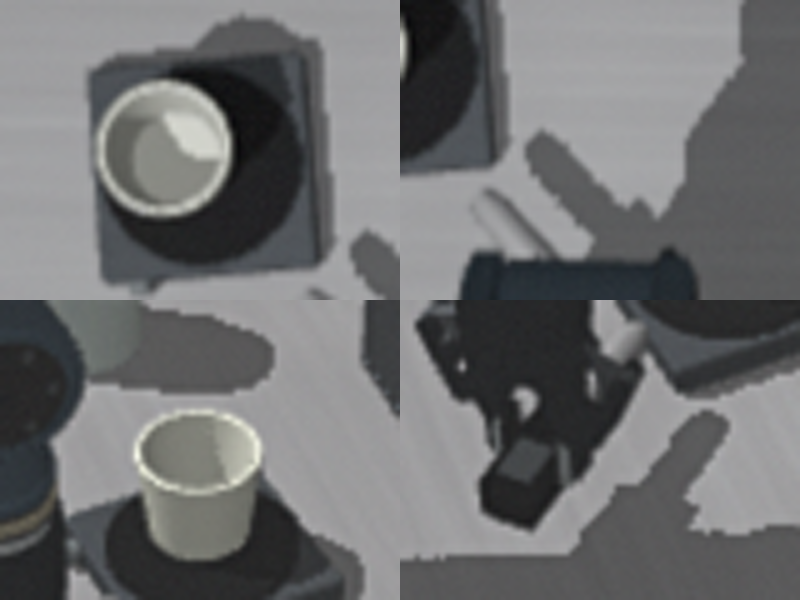

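The wrist view shows the handle held straight, with its back top edge at about row 240, columns 275–366. In the crops:
- **Cup rim:** centred at top (227.8,229.6) and side (304.8,165.2).
- **Nose tip:** at top (257,258.5) and side (287,198).

```bash
python3 - <<'E'
from h import *
import pickle; s=pickle.load(open("s3.pkl","rb"))
X=R.from_quat(s["tool_rot"]).as_matrix(); W=cam("wrist",s)
z=s["tcp_pos"][2]+.0067
for e,zz in (((275,239),z+.015),((366,239),z+.015),((282,217),z-.015),((357,217),z-.015)): print("back edge tool",(X.T@(plane(W,e,zz)[0]-s["tcp_pos"])*1000).round(1))
# rim by white mask, upper views
for n,f,box in (("top","t3",(205,205,260,260)),("side","d3",(285,150,325,180))):
    C=cam(n); im=cv2.imread(f"pics/{f}.png").astype(int)
    x0,y0,x1,y1=box; r=im[y0:y1,x0:x1]; m=((r.min(2)>120)&(r[:,:,2]-r[:,:,0]>8)).astype(np.uint8)
    c=max(cv2.findContours(m,0,1)[0],key=cv2.contourArea).reshape(-1,2)+[x0,y0]
    P=plane(C,c,.093)
    (cx,cy),rad=cv2.minEnclosingCircle(P[:,:2].astype(np.float32)); print(n,"circle",cx,cy,rad)
a,b=plane(cam("top"),(227.8,229.6),.093)[0],plane(cam("side"),(304.8,165.2),.093)[0]; print("cup",a,b)
print("nose",plane(cam("top"),(257,258.5),z)[0],plane(cam("side"),(287,198),z)[0])
x=X[:,0]; print("yaw therm",np.degrees(np.arctan2(-x[1],-x[0])), "pred lens",s["tcp_pos"]-x*.12)
E
```

```text
back edge tool [ 41.1 -15.3 -21.7]
back edge tool [ 41.2  17.9 -21.7]
back edge tool [ 41.6 -15.7   8.3]
back edge tool [41.7 17.8  8.3]Traceback (most recent call last):
  File "<stdin>", line 10, in <module>
ValueError: max() iterable argument is empty
```

```bash
cat > m.py <<'E'
from h import *
import pickle; s=pickle.load(open("s3.pkl","rb"))
X=R.from_quat(s["tool_rot"]).as_matrix(); z=s["tcp_pos"][2]+.0067
for n,f,(x0,y0,x1,y1) in (("top","t3",(213,214,243,245)),("side","d3",(290,155,320,190))):
    C=cam(n); r=cv2.imread(f"pics/{f}.png").astype(int)[y0:y1,x0:x1]
    m=((r[:,:,2]-r[:,:,0]>5)&(r.max(2)>90)).astype(np.uint8)
    c=max(cv2.findContours(m,0,1)[0],key=cv2.contourArea).reshape(-1,2)+[x0,y0]
    if n=="side": c=c[c[:,1]<=164]
    P=plane(C,c,.093); A=np.c_[2*P[:,:2],np.ones(len(P))]; q=np.linalg.lstsq(A,(P[:,:2]**2).sum(1),rcond=None)[0]
    print(n,len(c),q[:2],np.sqrt(q[2]+q[0]**2+q[1]**2))
a,b=plane(cam("top"),(227.8,229.6),.093)[0],plane(cam("side"),(304.8,165.2),.093)[0]; print("cup",a,b)
print("nose",plane(cam("top"),(257,258.5),z)[0],plane(cam("side"),(287,198),z)[0])
x=X[:,0]; yaw=np.arctan2(-x[1],-x[0]); lens=s["tcp_pos"]-x*.1236
cup=(a+b)[:2]/2; v=cup-lens[:2]; u=-x[:2]; print("yaw",np.degrees(yaw),"lens",lens,"along",v@u,"left",u[0]*v[1]-u[1]*v[0])
E
python3 m.py
```

```text
top 150 [0.59564779 0.27579411] 0.03106563416655915
side 29 [0.59771375 0.27383679] 0.03950699502907474
cup [0.59510087 0.27528895 0.093     ] [0.5988411  0.27134244 0.093     ]
nose [0.5098249  0.1863209  0.06248692] [0.50725145 0.17967798 0.06248692]
yaw 44.11335710902071 lens [0.5124587  0.19231696 0.05587078] along 0.11705837160558452 left -0.0006731472564110719
```

The aim is already within 1 mm sideways. I'll raise it 1.5 mm, go 7 mm closer, and hold for over 2 s.

```bash
Z='{"slide":[0,0,0]'; python3 -m creep '[{"slide":[-0.7,0,-0.15],"angular":[0,0,0],"claw":-1},{"slide":[0,0,0],"angular":[0,0,0],"claw":-1},{"slide":[0,0,0],"angular":[0,0,0],"claw":-1},{"slide":[0,0,0],"angular":[0,0,0],"claw":-1},{"slide":[0,0,0],"angular":[0,0,0],"claw":-1},{"slide":[0,0,0],"angular":[0,0,0],"claw":-1},{"slide":[0,0,0],"angular":[0,0,0],"claw":-1},{"slide":[0,0,0],"angular":[0,0,0],"claw":-1},{"slide":[0,0,0],"angular":[0,0,0],"claw":-1},{"slide":[0,0,0],"angular":[0,0,0],"claw":-1}]'
python3 -m creep '[{"slide":[0,0,0],"angular":[0,0,0],"claw":-1},{"slide":[0,0,0],"angular":[0,0,0],"claw":-1},{"slide":[0,0,0],"angular":[0,0,0],"claw":-1},{"slide":[0,0,0],"angular":[0,0,0],"claw":-1},{"slide":[0,0,0],"angular":[0,0,0],"claw":-1},{"slide":[0,0,0],"angular":[0,0,0],"claw":-1},{"slide":[0,0,0],"angular":[0,0,0],"claw":-1},{"slide":[0,0,0],"angular":[0,0,0],"claw":-1},{"slide":[0,0,0],"angular":[0,0,0],"claw":-1},{"slide":[0,0,0],"angular":[0,0,0],"claw":-1}]'
python3 -m creep '[{"slide":[0,0,0],"angular":[0,0,0],"claw":-1},{"slide":[0,0,0],"angular":[0,0,0],"claw":-1},{"slide":[0,0,0],"angular":[0,0,0],"claw":-1},{"slide":[0,0,0],"angular":[0,0,0],"claw":-1},{"slide":[0,0,0],"angular":[0,0,0],"claw":-1},{"slide":[0,0,0],"angular":[0,0,0],"claw":-1},{"slide":[0,0,0],"angular":[0,0,0],"claw":-1},{"slide":[0,0,0],"angular":[0,0,0],"claw":-1},{"slide":[0,0,0],"angular":[0,0,0],"claw":-1},{"slide":[0,0,0],"angular":[0,0,0],"claw":-1}]'
python3 - <<'E'
from h import *
C=cam("top"); T=cv2.imread("pics/top0.png")
# case mouth coarse
for n,uv in (("near L",(437,206)),("near R",(492,199)),("far L",(420,90)),("far R",(474,83))): print(n,plane(C,(300+uv[0]/4.4,185+uv[1]/4.4),.035)[0])
E
```

```text
t: 6.15
tcp_pos: [0.4285, 0.1111, 0.0568]
tool_rot: [-0.377, 0.926, 0.0, -0.0]
force: [-0.1, -0.1, -1.8]
finger_gap: 0.406
gripper_force: 60.6
t: 6.98
tcp_pos: [0.4285, 0.1112, 0.0568]
tool_rot: [-0.377, 0.926, 0.0, -0.0]
force: [0.2, -0.5, -1.9]
finger_gap: 0.41
gripper_force: 60.6
t: 7.82
tcp_pos: [0.4285, 0.1111, 0.0568]
tool_rot: [-0.377, 0.926, -0.0, -0.0]
force: [0.2, 0.3, -0.8]
finger_gap: 0.405
gripper_force: 60.6
near L [ 0.60475051 -0.26056388  0.035     ]
near R [ 0.61056969 -0.30026187  0.035     ]
far L [ 0.68922626 -0.24799213  0.035     ]
far R [ 0.6950822  -0.28714948  0.035     ]
```

```bash
python3 -m creep '[{"slide":[1,0,-2],"angular":[0,0,0],"claw":-1},{"slide":[0.5,0,-3],"angular":[0,0,0.12],"claw":-1},{"slide":[0,0,-3],"angular":[0,0,0.12],"claw":-1},{"slide":[0,0,-3],"angular":[0,0,0.12],"claw":-1},{"slide":[0,0,-3],"angular":[0,0,0.12],"claw":-1},{"slide":[0,0,0],"angular":[0,0,0.12],"claw":-1},{"slide":[0,0,0],"angular":[0,0,0.025],"claw":-1},{"slide":[-1.9,-3.4,0],"angular":[0,0,0],"claw":-1},{"slide":[-1.9,-3.4,0],"angular":[0,0,0],"claw":-1},{"slide":[-1.9,-3.4,0],"angular":[0,0,0],"claw":-1}]'
python3 -m creep '[{"slide":[-1.9,-3.4,0],"angular":[0,0,0],"claw":-1},{"slide":[-1.9,-3.4,0],"angular":[0,0,0],"claw":-1},{"slide":[-1.9,-3.4,0],"angular":[0,0,0],"claw":-1},{"slide":[-1.9,-3.4,0],"angular":[0,0,0],"claw":-1},{"slide":[-1.9,-3.4,0],"angular":[0,0,0],"claw":-1},{"slide":[-1.9,-3.4,0],"angular":[0,0,0],"claw":-1},{"slide":[-1.9,-3.4,0],"angular":[0,0,0],"claw":-1},{"slide":[-1.9,-3.4,0],"angular":[0,0,0],"claw":-1},{"slide":[-1.9,-3.4,0],"angular":[0,0,0],"claw":-1},{"slide":[0,0,0],"angular":[0,0,0],"claw":-1}]'
python3 -m creep '[{"slide":[0,0,0],"angular":[0,0,0],"claw":-1},{"slide":[0,0,0],"angular":[0,0,0],"claw":-1},{"slide":[0,0,0],"angular":[0,0,0],"claw":-1},{"slide":[0,0,0],"angular":[0,0,0],"claw":-1}]'
python3 - <<'E'
from h import *
import pickle
s=manip.sense(); w=viewer.snapshot("wrist"); pickle.dump(s,open("s4.pkl","wb")); cv2.imwrite("pics/w4.png",w); print(s["tcp_pos"],s["tool_rot"])
E
```

```text
t: 8.65
tcp_pos: [0.4892, 0.0076, 0.197]
tool_rot: [-0.074, 0.997, 0.0, 0.0]
force: [0.3, 0.8, -0.7]
finger_gap: 0.404
gripper_force: 60.6
t: 9.48
tcp_pos: [0.7064, -0.2771, 0.1953]
tool_rot: [-0.071, 0.997, -0.003, 0.002]
force: [0.5, -0.1, -1.6]
finger_gap: 0.407
gripper_force: 60.8
t: 9.82
tcp_pos: [0.7024, -0.2678, 0.1969]
tool_rot: [-0.074, 0.997, 0.0, -0.001]
force: [1.5, -0.3, -1.4]
finger_gap: 0.409
gripper_force: 60.8
[ 0.70236786 -0.26780892  0.19689288] [-7.41784520e-02  9.97244731e-01  4.52876729e-04 -5.47157270e-04]
```

View pics/w4.png

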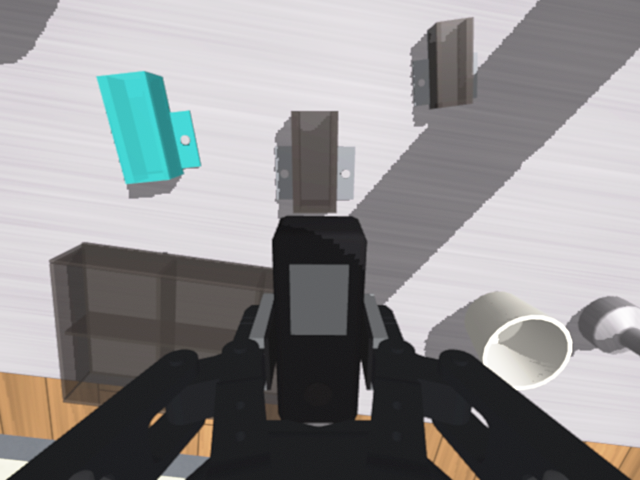

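The larger smoky case is at columns 292–338, rows 111–212, with its mouth edge at row 111, nearly aligned with the tool. Its plates show at rows 146–200, so it is the right one. Measuring its edges.

```bash
python3 - <<'E'
from h import *
import pickle; s=pickle.load(open("s4.pkl","rb")); C=cam("wrist",s); X=R.from_quat(s["tool_rot"]).as_matrix(); p=s["tcp_pos"]
g=cv2.imread("pics/w4.png").astype(int).sum(2)/3.
print(g[120,284:346].astype(int)); print(g[100:122,315].astype(int)); print(g[190,284:346].astype(int))
gx=cv2.GaussianBlur(g,(0,0),.8)
L=[];Rr=[]
for r in range(116,208,3):
    d=np.diff(gx[r]); L.append((285+np.argmin(d[285:300])+1.0-.0,r)); Rr.append((331+np.argmax(d[331:345])+.5,r))
tl=lambda uv,z:(plane(C,uv,z)-p)@X*1000
a=tl(L,.035);b=tl(Rr,.035)
for n,q in(("L",a),("R",b)):
    k=np.polyfit(q[:,0],q[:,1],1); print(n,"slope deg",np.degrees(np.arctan(k[0])),"y@",np.median(q[:,1]),q[[0,-1]].round(1).tolist())
print("mouth edge tool",tl([(315,111)],.035),"far",tl([(315,212.5)],.035))
z=p[2]+.0067
for e,zz in (((273,239),z+.015),((366,239),z+.015),((282,217),z-.015),((357,217),z-.015)): print("hand",tl([e],zz).round(1))
print("row250",[ (i,int(v)) for i,v in enumerate(g[250,264:376],264) if i<280 or i>360])
E
```

```text
[230 222 188 154 139 130 122 103  89  86  85  85  86  88  85  87 100 110
 109 110 110 110 110 110 109 109 109 109 110 110 110 110 110 110 111 109
 110 109 106  98  91  90  90  91  90  85  79  82  87  89  90  92  91 116
 178 224 226 223 223 223 222 222]
[227 226 225 225 224 224 224 225 227 228 204 139 108 110 110 110 109 109
 109 110 110 110]
[101  99 101  99 101  99  99  99  93  82  80  81  79  81  80  75  74  79
  82  84  84  83  83  84  83  83  83  83  83  84  83  84  84  83  84  83
  84  84  83  84  84  84  84  84  79  73  75  80  83  84  83  86 114 154
 176 178 177 176 177 177 176 176]
L slope deg 0.12004273314412257 y@ -22.001080512383353 [[87.4, -22.1, 162.0], [12.0, -22.1, 161.9]]
R slope deg 0.03734940557999177 y@ 16.34842965688107 [[87.5, 16.1, 162.0], [12.0, 16.6, 161.9]]
mouth edge tool [[ 91.2920216   -2.34311745 161.98423447]] far [[  6.03851734  -2.5057224  161.89676517]]
hand [[ 41.3 -16.2 -21.7]]
hand [[ 41.4  17.9 -21.6]]
hand [[ 41.8 -15.8   8.3]]
hand [[41.9 17.7  8.4]]
row250 [(264, 221), (265, 221), (266, 222), (267, 222), (268, 222), (269, 224), (270, 225), (271, 186), (272, 98), (273, 27), (274, 21), (275, 24), (276, 24), (277, 26), (278, 25), (279, 26), (361, 43), (362, 42), (363, 42), (364, 39), (365, 43), (366, 77), (367, 113), (368, 126), (369, 128), (370, 127), (371, 127), (372, 125), (373, 127), (374, 127), (375, 127)]
```

```bash
python3 -m creep '[{"slide":[0,-0.4,3],"angular":[0,0,0],"claw":-1},{"slide":[0,0,3.5],"angular":[0,0,0],"claw":-1},{"slide":[0,0,3.2],"angular":[0,0,0],"claw":-1},{"slide":[0,0,0],"angular":[0,0,0],"claw":-1},{"slide":[0,0,0],"angular":[0,0,0],"claw":-1},{"slide":[0,0,0],"angular":[0,0,0],"claw":-1},{"slide":[0,0,0],"angular":[0,0,0],"claw":-1}]'
cat > m5.py <<'E'
from h import *
s=manip.sense(); w=viewer.snapshot("wrist"); cv2.imwrite("pics/w5.png",w)
C=cam("wrist",s); X=R.from_quat(s["tool_rot"]).as_matrix(); p=s["tcp_pos"]; print(p, 2*np.degrees(np.arctan2(s["tool_rot"][1],s["tool_rot"][0])))
g=w.astype(int).sum(2)/3.; tl=lambda uv,z:(plane(C,uv,z)-p)@X*1000
e=tl([[0,0]],.035)
c=proj(C,p+X@np.array([.091,-.002,0])+[0,0,.035-p[2]])[0]; print("mouth expected px",c)
u,v=c.round().astype(int); col=g[max(v-25,0):v+25,u]; print("mouth col",max(v-25,0),col.astype(int))
for r in (v+8,v+20,v+30):
    print("row",r,"L from",u-48,g[r,u-48:u-22].astype(int),"R from",u+22,g[r,u+22:u+48].astype(int))
E
python3 m5.py
```

```text
t: 10.45
tcp_pos: [0.7058, -0.2742, 0.1034]
tool_rot: [-0.074, 0.997, -0.002, 0.003]
force: [0.4, 0.3, -1.1]
finger_gap: 0.407
gripper_force: 60.7
[ 0.70578641 -0.27423073  0.10341801] 188.45958494235248
mouth expected px [314.6054525  105.17720387]
mouth col 80 [222 222 221 220 220 219 219 218 217 217 216 216 217 217 218 219 220 220
 203 159 121 112 110 106 105 106 106 106 106 106 106 105 104 105 105 104
 104 104 104 105 104 105 104 104 104 104 102  96  86  84]
row 113 L from 267 [222 221 222 222 222 221 222 222 221 222 222 222 221 221 222 222 222 195
 150 138 139 133 124 118 105  87] R from 337 [ 89  85  88  88  87  87  88  88  81  68  65  69  78  85  87  89  90  91
  92  92  91  92 123 178 213 217]
row 125 L from 267 [216 216 215 214 216 215 216 218 214 188 139 115 115 118 119 120 120 120
 121 120 121 121 121 121 108  87] R from 337 [ 86  86  86  85  86  87  86  87  78  63  63  71  81  84  88  87  87  89
  90  89  87 105 156 206 222 222]
row 135 L from 267 [219 218 187 135 119 122 121 123 123 123 122 121 123 122 123 121 122 122
 122 121 123 122 121 122 111  93] R from 337 [ 84  85  85  85  85  85  84  83  72  64  61  71  82  86  86  87  87  89
  89  87  86 110 171 219 223 221]
```

```bash
python3 -m creep '[{"slide":[0,0,0],"angular":[0,0,0],"claw":-1},{"slide":[0,0,0],"angular":[0,0,0],"claw":-1},{"slide":[0,0,0],"angular":[0,0,0],"claw":-1},{"slide":[0,0,0],"angular":[0,0,0],"claw":-1},{"slide":[0,0,0],"angular":[0,0,0],"claw":-1},{"slide":[0,0,0],"angular":[0,0,0],"claw":-1}]'
cat >> m5.py <<'E'
for r in (v+4,v+12,v+25):
    L=[i for i in range(u-40,u-10) if g[r,i-1]>97>=g[r,i]][-1:] ; Rr=[i for i in range(u+30,u+60) if g[r,i-1]<150<=g[r,i]][:1]
    if L and Rr: a=tl([[L[0]-.5,r],[Rr[0]-.5,r]],.035); print(r,L,Rr,a.round(1).tolist(),"ctr",a[:,1].mean())
i=[i for i in range(v-15,v+15) if g[i-1,u]>165>=g[i,u]]; print("mouth",i,tl([[u,i[0]-.5]],.035))
E
python3 m5.py
```

```text
t: 11.0
tcp_pos: [0.7037, -0.2734, 0.0998]
tool_rot: [-0.073, 0.997, 0.0, -0.0]
force: [0.4, -0.3, -1.5]
finger_gap: 0.404
gripper_force: 60.7
[ 0.70365994 -0.27344099  0.09978693] 188.4294851521135
mouth expected px [314.0554362 105.5082864]
mouth col 81 [221 222 222 221 220 219 218 219 218 218 217 216 215 214 214 216 216 217
 217 218 218 202 158 119 109 107 105 105 104 105 105 105 105 104 103 103
 103 104 104 104 104 103 103 104 103 103 102 103 103 102]
row 114 L from 266 [220 220 219 218 218 217 217 217 217 216 214 214 213 213 213 213 214 215
 211 181 129 110  99  84  80  82] R from 336 [105  99  90  86  87  88  86  80  69  63  69  81  89  89  88  89  90  91
  91  89  92 123 178 214 219 217]
row 126 L from 266 [215 215 214 214 214 216 216 217 216 217 214 185 134 118 121 122 123 122
 122 123 123 122 109  87  81  81] R from 336 [ 84  85  85  85  85  85  84  77  64  62  70  78  83  84  87  87  88  89
  90  88 101 150 198 216 216 215]
row 136 L from 266 [187 145 133 135 130 121 119 121 121 121 121 121 121 123 122 122 122 122
 123 122 123 123 112  92  81  80] R from 336 [ 86  84  84  84  84  85  81  73  63  62  70  82  86  85  85  85  87  88
  88  86 109 174 221 224 222 222]
110 [290] [358] [[88.6, -15.7, 64.8], [88.7, 22.2, 64.8]] ctr 3.2516973600575616
118 [289] [358] [[84.4, -16.4, 64.8], [84.5, 22.4, 64.8]] ctr 2.995168974495856
131 [289] [357] [[77.5, -16.5, 64.8], [77.5, 22.0, 64.8]] ctr 2.748191402575058
mouth [103] [[92.55185536 -2.03256843 64.79487716]]
```

Both heights agree, so there is no angular bias. The case axis is +2.1 mm in tool y from the held thermometer, and the mouth is at tool x +92.5 mm. Retracting in front of the mouth.

```bash
python3 -m creep '[{"slide":[3.85,0.21,0],"angular":[0,0,0],"claw":-1},{"slide":[3.85,0,0],"angular":[0,0,0],"claw":-1},{"slide":[3.85,0,0],"angular":[0,0,0],"claw":-1},{"slide":[3.85,0,0],"angular":[0,0,0],"claw":-1},{"slide":[3.85,0,0],"angular":[0,0,0],"claw":-1},{"slide":[3.85,0,0],"angular":[0,0,0],"claw":-1},{"slide":[0,0,3],"angular":[0,0,0],"claw":-1},{"slide":[0,0,3],"angular":[0,0,0],"claw":-1},{"slide":[0,0,0],"angular":[0,0,0],"claw":-1},{"slide":[0,0,0],"angular":[0,0,0],"claw":-1}]'
python3 -m creep '[{"slide":[0,0,0],"angular":[0,0,0],"claw":-1},{"slide":[0,0,0],"angular":[0,0,0],"claw":-1},{"slide":[0,0,0],"angular":[0,0,0],"claw":-1},{"slide":[0,0,0],"angular":[0,0,0],"claw":-1},{"slide":[0,0,0],"angular":[0,0,0],"claw":-1},{"slide":[0,0,0],"angular":[0,0,0],"claw":-1}]'
python3 - <<'E'
from h import *
s=manip.sense(); th=np.radians(188.43); x=np.array([np.cos(th),np.sin(th)]); y=np.array([np.sin(th),-np.cos(th)])
d=s["tcp_pos"][:2]-[.70366,-.27344]; print("moved x,y mm",d@x*1e3,d@y*1e3,"z",s["tcp_pos"][2],2*np.degrees(np.arctan2(s["tool_rot"][1],s["tool_rot"][0])),s["tool_rot"])
E
```

```text
t: 11.88
tcp_pos: [0.4741, -0.3047, 0.0389]
tool_rot: [-0.073, 0.997, 0.001, -0.001]
force: [0.8, -0.5, -0.9]
finger_gap: 0.405
gripper_force: 60.7
t: 12.38
tcp_pos: [0.4753, -0.3053, 0.0404]
tool_rot: [-0.074, 0.997, -0.0, 0.0]
force: [-0.2, 1.0, -1.9]
finger_gap: 0.405
gripper_force: 60.7
moved x,y mm 230.57570516254032 1.9612692556108953 z 0.04042467908812425 188.45685013878392 [-7.37329561e-02  9.97277875e-01 -4.06940822e-04  3.54741792e-04]
```

```bash
python3 -m creep '[{"slide":[0,0,2],"angular":[0,0,0],"claw":-1},{"slide":[0,0,0.95],"angular":[0,0,0],"claw":-1},{"slide":[0,0,0],"angular":[0,0,0],"claw":-1},{"slide":[0,0,0],"angular":[0,0,0],"claw":-1},{"slide":[0,0,0],"angular":[0,0,0],"claw":-1},{"slide":[0,0,0],"angular":[0,0,0],"claw":-1},{"slide":[0,0,0],"angular":[0,0,0],"claw":-1}]'
python3 -c "
from h import *
a=viewer.snapshot('side');b=viewer.snapshot('top')
u=lambda i,x,y:cv2.resize(i[y:y+90,x:x+120],None,fx=5,fy=5,interpolation=cv2.INTER_CUBIC)
cv2.imwrite('pics/c6.png',np.hstack([u(a,300,265)[:,:400],u(b,345,190)[:,:400]]))
c=u(a,320,270); cv2.imwrite('pics/c6.png',np.hstack([c[:,:500],u(b,370,195)[:,:300]]))"
```

```text
t: 12.97
tcp_pos: [0.475, -0.3053, 0.0107]
tool_rot: [-0.074, 0.997, -0.0, 0.0]
force: [-0.0, -0.2, -1.2]
finger_gap: 0.408
gripper_force: 60.9
```

View pics/c6.png

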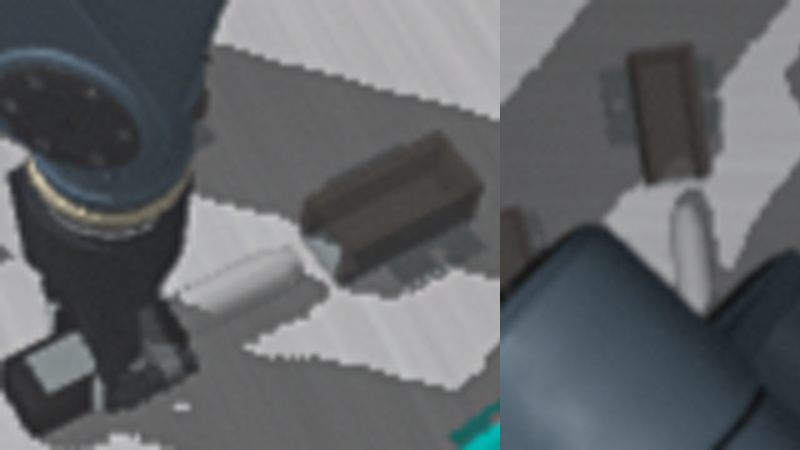

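The crop shows the nose just short of the mouth: tip at side crop (300,260) and top crop (688,195). The barrel's slope looks different from the case's, so I'll check numerically before pushing.

```bash
python3 - <<'E'
from h import *
s=manip.sense(); X=R.from_quat(s["tool_rot"]).as_matrix(); p=s["tcp_pos"]
tw=lambda x,y,z: p+X@np.array([x,y,0])/1e3+[0,0,z/1e3-p[2]]
off={"side":(320,270,0),"top":(370,195,500)}
for n in ("side","top"):
    C=cam(n); ox,oy,a=off[n]
    f=lambda P:((proj(C,P)[0]-[ox,oy])*5+[a,0]).round(0)
    print(n,"shoulder",f(tw(-48.6,0,17.5)),"lens",f(tw(-123.6,0,17.5)))
    for e in (-12,12): print(" barrel edge",e,f(tw(-60,e,17.5)),f(tw(-108,e,17.5)))
    print(" barrel top",f(tw(-60,0,29.5)),f(tw(-108,0,29.5)))
    for e in (-19.5,19.5): print(" case top edge",e,f(tw(-138.6,e,35)),f(tw(-224.6,e,35)), "bottom",f(tw(-138.6,e,0)),f(tw(-224.6,e,0)))
E
```

```text
side shoulder [174. 318.] lens [298. 254.]
 barrel edge -12 [206. 327.] [286. 286.]
 barrel edge 12 [180. 290.] [259. 250.]
 barrel top [195. 296.] [275. 255.]
 case top edge -19.5 [348. 253.] [485. 182.] bottom [340. 289.] [474. 219.]
 case top edge 19.5 [304. 195.] [439. 127.] bottom [296. 232.] [429. 164.]
top shoulder [701. 315.] lens [684. 200.]
 barrel edge -12 [717. 295.] [706. 221.]
 barrel edge 12 [679. 300.] [669. 226.]
 barrel top [701. 296.] [691. 222.]
 case top edge -19.5 [715. 169.] [696.  37.] bottom [705. 176.] [686.  46.]
 case top edge 19.5 [655. 177.] [635.  45.] bottom [646. 184.] [627.  53.]
```

```bash
python3 - <<'E'
from h import *
im=viewer.snapshot("side"); g=im.astype(int).sum(2)/3.
print("cols 356-384 step 2, rows 314-336")
for r in range(312,338): print(r,g[r,354:386:2].astype(int))
E
```

```text
cols 356-384 step 2, rows 314-336
312 [ 41  40 187 178 182 181 187 182 174 121 124  97  97  74  54  60]
313 [ 42  45 187 178 179 178 183 185 185 185 189 127  99  68  57  57]
314 [ 42  49 188 178 178 179 179 183 183 183 189 182 128  66  53  53]
315 [ 43  62 187 178 177 178 178 185 182 180 186 184 182  79  51  57]
316 [ 42  73 188 180 178 181 178 182 182 180 184 183 183  86  56  77]
317 [ 41  74 186 181 179 178 178 182 183 181 182 186 184 121  93  91]
318 [ 39  79 185 181 177 177 178 180 185 182 180 181 180 153 132 130]
319 [ 37 103 184 182 178 177 179 180 184 178 176 162 165 179 124 137]
320 [ 37 116 182 182 179 178 179 177 180 164 162 160 155 184 146 135]
321 [ 40 158 180 181 179 178 179 174 165 167 172 166 154 176 175 128]
322 [ 52 184 180 182 182 177 172 163 170 172 169 157 141 153 180 122]
323 [ 89 185 181 181 181 172 162 172 175 169 158 152 125 129 185 144]
324 [143 184 181 178 177 164 173 174 169 158 154 143 113 111 176 177]
325 [188 183 180 173 166 174 176 170 158 154 144 125 103  86 120 175]
326 [194 182 175 167 176 178 168 159 155 142 124 110  94 100  98 119]
327 [190 175 168 176 177 170 160 153 140 125 109  98  98 102  99  94]
328 [171 171 179 176 172 160 154 141 123 108  98  96 101 103 102  93]
329 [121 171 181 173 160 152 140 125 108  99  95 101 102 100 100  99]
330 [ 92 119 166 163 153 141 122 107  98  94  99 102  99  98 103 133]
331 [ 94  99 103 145 141 124 107  97  95  99 100 102 101  98 139 185]
332 [ 72 105 101 105 119 107  96  95  97 100  99 101  98  96 181 186]
333 [ 46 107 105 100 100  98  95 101  99  99  98  98 104 120 180 184]
334 [ 38 102 103 100  96  95 101 101  99  98  95 120 136 183 182 183]
335 [ 40  74 102  97  96 102  99 101  98  97  99 178 183 184 179 180]
336 [ 38  43  98  98 100 102  99 102  97 119 133 180 183 182 179 180]
337 [ 41  41  99 101 101 100 100  98  99 176 179 176 180 182 178 178]
```

The barrel's slope is about -0.5 px/px numerically, matching the predicted -0.51, and its edges are within a pixel. It is aligned and level. Inserting in stages.

```bash
python3 -m creep '[{"slide":[-0.8,0,0],"angular":[0,0,0],"claw":-1},{"slide":[-0.8,0,0],"angular":[0,0,0],"claw":-1},{"slide":[-0.8,0,0],"angular":[0,0,0],"claw":-1},{"slide":[-0.6,0,0],"angular":[0,0,0],"claw":-1},{"slide":[0,0,0],"angular":[0,0,0],"claw":-1},{"slide":[0,0,0],"angular":[0,0,0],"claw":-1},{"slide":[0,0,0],"angular":[0,0,0],"claw":-1}]'
python3 -m creep '[{"slide":[-0.5,0,0],"angular":[0,0,0],"claw":-1},{"slide":[-0.5,0,0],"angular":[0,0,0],"claw":-1},{"slide":[-0.5,0,0],"angular":[0,0,0],"claw":-1},{"slide":[0,0,0],"angular":[0,0,0],"claw":-1},{"slide":[0,0,0],"angular":[0,0,0],"claw":-1},{"slide":[0,0,0],"angular":[0,0,0],"claw":-1}]'
```

```text
t: 13.7
tcp_pos: [0.5044, -0.3005, 0.0102]
tool_rot: [-0.074, 0.997, 0.0, -0.0]
force: [0.0, -0.8, -1.7]
finger_gap: 0.402
gripper_force: 60.8
t: 14.2
tcp_pos: [0.5194, -0.2986, 0.0103]
tool_rot: [-0.074, 0.997, 0.0, -0.0]
force: [-0.6, -0.4, -1.9]
finger_gap: 0.404
gripper_force: 60.8
```

```bash
python3 -m creep '[{"slide":[-0.8,0,0],"angular":[0,0,0],"claw":-1},{"slide":[-0.8,0,0],"angular":[0,0,0],"claw":-1},{"slide":[-0.8,0,0],"angular":[0,0,0],"claw":-1},{"slide":[-0.8,0,0],"angular":[0,0,0],"claw":-1},{"slide":[-0.6,0,0],"angular":[0,0,0],"claw":-1},{"slide":[0,0,0],"angular":[0,0,0],"claw":-1},{"slide":[0,0,0],"angular":[0,0,0],"claw":-1},{"slide":[0,0,0],"angular":[0,0,0],"claw":-1}]'
python3 -m creep '[{"slide":[-0.2,0,0],"angular":[0,0,0],"claw":-1},{"slide":[-0.2,0,0],"angular":[0,0,0],"claw":-1},{"slide":[0,0,0],"angular":[0,0,0],"claw":-1},{"slide":[0,0,0],"angular":[0,0,0],"claw":-1},{"slide":[0,0,0],"angular":[0,0,0],"claw":-1}]'
```

```text
t: 14.87
tcp_pos: [0.5568, -0.2928, 0.0102]
tool_rot: [-0.074, 0.997, 0.0, -0.0]
force: [-0.1, 0.4, -2.0]
finger_gap: 0.407
gripper_force: 60.8
t: 15.28
tcp_pos: [0.5609, -0.2925, 0.0103]
tool_rot: [-0.073, 0.997, 0.0, -0.0]
force: [0.0, -0.4, -1.8]
finger_gap: 0.405
gripper_force: 60.8
```

```bash
python3 -m creep '[{"slide":[-0.2,0,0],"angular":[0,0,0],"claw":-1},{"slide":[0,0,0],"angular":[0,0,0],"claw":-1},{"slide":[0,0,0],"angular":[0,0,0],"claw":-1},{"slide":[0,0,0],"angular":[0,0,0],"claw":-1}]'
python3 -m creep '[{"slide":[-0.15,0,0],"angular":[0,0,0],"claw":-1},{"slide":[0,0,0],"angular":[0,0,0],"claw":-1},{"slide":[0,0,0],"angular":[0,0,0],"claw":-1},{"slide":[0,0,0],"angular":[0,0,0],"claw":-1}]'
```

```text
t: 15.62
tcp_pos: [0.563, -0.2922, 0.0103]
tool_rot: [-0.074, 0.997, -0.0, 0.0]
force: [0.1, 0.2, -1.4]
finger_gap: 0.408
gripper_force: 60.8
t: 15.95
tcp_pos: [0.5644, -0.2919, 0.0103]
tool_rot: [-0.074, 0.997, 0.0, -0.0]
force: [0.0, 0.3, -2.2]
finger_gap: 0.408
gripper_force: 60.8
```

```bash
python3 -m creep '[{"slide":[-0.15,0,0],"angular":[0,0,0],"claw":-1},{"slide":[0,0,0],"angular":[0,0,0],"claw":-1},{"slide":[0,0,0],"angular":[0,0,0],"claw":-1},{"slide":[0,0,0],"angular":[0,0,0],"claw":-1}]'
python3 -m creep '[{"slide":[-0.15,0,0],"angular":[0,0,0],"claw":-1},{"slide":[0,0,0],"angular":[0,0,0],"claw":-1},{"slide":[0,0,0],"angular":[0,0,0],"claw":-1},{"slide":[0,0,0],"angular":[0,0,0],"claw":-1}]'
```

```text
t: 16.28
tcp_pos: [0.5659, -0.2917, 0.0103]
tool_rot: [-0.074, 0.997, 0.0, -0.0]
force: [0.6, -0.2, -2.9]
finger_gap: 0.41
gripper_force: 60.8
t: 16.62
tcp_pos: [0.5663, -0.2915, 0.0102]
tool_rot: [-0.074, 0.997, 0.0, -0.001]
force: [-4.0, -1.9, -0.0]
finger_gap: 0.408
gripper_force: 61.1
```

Shoulder contact is felt at 92 mm, close to the predicted 90 mm. I'll press slightly, ease the handle down, and release gently.

```bash
python3 -m creep '[{"slide":[-0.12,0,0],"angular":[0,0,0],"claw":-1},{"slide":[0,0,0],"angular":[0,0,0],"claw":-1},{"slide":[0,0,0],"angular":[0,0,0],"claw":-1},{"slide":[0,0,0.08],"angular":[0,0,0],"claw":-1},{"slide":[0,0,0],"angular":[0,0,0],"claw":-1},{"slide":[0,0,0],"angular":[0,0,0],"claw":-1}]'
python3 -m creep '[{"slide":[0,0,0],"angular":[0,0,0],"claw":-0.1},{"slide":[0,0,0],"angular":[0,0,0],"claw":0},{"slide":[0,0,0],"angular":[0,0,0],"claw":0.15},{"slide":[0,0,0],"angular":[0,0,0],"claw":0.3},{"slide":[0,0,0],"angular":[0,0,0],"claw":0.3},{"slide":[0,0,0],"angular":[0,0,0],"claw":0.3},{"slide":[0,0,0],"angular":[0,0,0],"claw":0.3}]' 20
```

```text
t: 17.12
tcp_pos: [0.5664, -0.2914, 0.0096]
tool_rot: [-0.074, 0.997, 0.001, -0.002]
force: [-7.5, -2.5, 2.1]
finger_gap: 0.403
gripper_force: 61.3
t: 17.7
tcp_pos: [0.5688, -0.2913, 0.0095]
tool_rot: [-0.074, 0.997, -0.0, 0.0]
force: [-0.4, -0.0, -0.1]
finger_gap: 0.648
gripper_force: 0.0
```

```bash
python3 -m creep '[{"slide":[0,0,-1],"angular":[0,0,0],"claw":0.3},{"slide":[0,0,-2],"angular":[0,0,0],"claw":0.3},{"slide":[0,0,-3],"angular":[0,0,0],"claw":0.5},{"slide":[0,0,-4],"angular":[0,0,0],"claw":0.5},{"slide":[0,0,-4],"angular":[0,0,0],"claw":0.5},{"slide":[-3,0,0],"angular":[0,0,0],"claw":0.5},{"slide":[-3,0,0],"angular":[0,0,0],"claw":0.5},{"slide":[0,0,0],"angular":[0,0,0],"claw":0.5},{"slide":[0,0,0],"angular":[0,0,0],"claw":0.5},{"slide":[0,0,0],"angular":[0,0,0],"claw":0.5}]'
python3 -m creep '[{"slide":[0,0,0],"angular":[0,0,0],"claw":0.5},{"slide":[0,0,0],"angular":[0,0,0],"claw":0.5},{"slide":[0,0,0],"angular":[0,0,0],"claw":0.5},{"slide":[0,0,0],"angular":[0,0,0],"claw":0.5},{"slide":[0,0,0],"angular":[0,0,0],"claw":0.5}]'
python3 -c "
from h import *
w=viewer.snapshot('wrist');t=viewer.snapshot('top');cv2.imwrite('pics/w7.png',w);cv2.imwrite('pics/t7.png',t)
d=np.abs(t.astype(int)-cv2.imread('pics/top0.png')).max(2)[205:255,210:262]; print('cup/warmer diff',(d>40).sum())
"
```

```text
t: 18.53
tcp_pos: [0.627, -0.282, 0.1493]
tool_rot: [-0.074, 0.997, 0.0, -0.001]
force: [-0.2, 0.4, -0.4]
finger_gap: 0.748
gripper_force: 0.0
t: 18.95
tcp_pos: [0.6276, -0.2827, 0.1494]
tool_rot: [-0.073, 0.997, 0.0, -0.0]
force: [-0.2, -0.1, 0.1]
finger_gap: 0.746
gripper_force: 0.0
cup/warmer diff 255
```

View pics/w7.png

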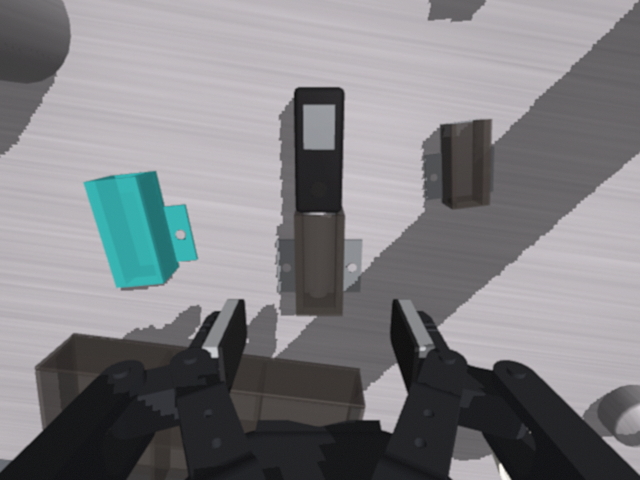

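The handle sits at the mouth (row 212), with the barrel visible inside the sleeve. I'll check for any remaining gap.

```bash
python3 -c "
from h import *
g=cv2.imread('pics/w7.png').astype(int).max(2)
for r in range(202,222): print(r,g[r,296:344:4])
s=manip.sense();C=cam('wrist',s);X=R.from_quat(s['tool_rot']).as_matrix();f=lambda u,v,z:((plane(C,(u,v),z)[0]-s['tcp_pos'])@X*1e3).round(1)
c=g[80:100,320];print(c,g[308:324,320])
b=[r for r in range(80,100) if g[r,320]<90][0]; print('back',b,f(320,b-.5,.029))
for r in range(209,216): print(r,'z31',f(320,r,.031)[0],'z35',f(320,r,.035)[0])
e=[r for r in range(306,325) if g[r,310]>110][0]; print('far',e,f(320,e-.5,.035))
d=np.abs(cv2.imread('pics/t7.png').astype(int)-cv2.imread('pics/t3.png')).max(2)[212:248,212:246]; print('cup diff vs t3',(d>40).sum())
"
```

```text
202 [33 33 36 35 36 38 36 38 35 36 37 41]
203 [35 34 36 36 37 36 36 36 36 37 35 40]
204 [33 35 35 35 35 35 36 36 35 36 34 41]
205 [33 35 34 36 35 34 36 36 36 35 37 37]
206 [35 34 36 35 36 36 36 36 36 37 36 32]
207 [37 36 36 36 36 35 36 35 36 37 37 31]
208 [42 33 34 35 35 35 35 35 37 35 35 34]
209 [48 31 33 33 33 33 32 32 33 34 32 38]
210 [52 28 27 26 25 24 23 26 29 29 30 49]
211 [55 28 26 30 44 45 48 42 27 28 25 61]
212 [ 58  39  51  64 104 111 120  98  52  48  34  70]
213 [ 59  54  75 100 151 166 178 136  83  73  43  72]
214 [ 58  57  72 101 138 153 168 119  93  76  48  67]
215 [ 61  60  62  76  86  91 102  94  90  68  50  64]
216 [67 67 66 70 71 69 76 89 93 68 55 68]
217 [70 69 69 75 77 77 78 80 90 72 58 70]
218 [70 68 71 73 76 78 78 78 78 72 58 72]
219 [70 69 69 75 77 78 78 78 75 71 59 74]
220 [70 69 70 74 77 76 78 77 75 73 57 73]
221 [68 69 70 75 76 77 77 77 76 73 60 73]
[185 187 189 190 192 190 165  92  35  34  39  42  43  46  45  43  44  45
  44  45] [ 69  70  71  72  70  72  76  81  95 105 106 106 107 106 106 104]
back 88 [105.2   1.5 120.5]
209 z31 19.5 z35 20.4
210 z31 18.7 z35 19.7
211 z31 17.9 z35 18.9
212 z31 17.1 z35 18.1
213 z31 16.4 z35 17.3
214 z31 15.6 z35 16.6
215 z31 14.8 z35 15.8
far 316 [-70.6   1.9 114.5]
cup diff vs t3 0
```

The cup hasn't moved (zero pixel difference). A 1–2 mm gap at the mouth can't be ruled out, so I'll nudge the handle's back with the shut fingers until I feel contact.

```bash
python3 -m creep '[{"slide":[3.3,0,0],"angular":[0,0,0],"claw":-1},{"slide":[3.3,0,0],"angular":[0,0,0],"claw":-1},{"slide":[3.3,0,0],"angular":[0,0,0],"claw":-1},{"slide":[3.3,0,0],"angular":[0,0,0],"claw":-1},{"slide":[0,0,3.5],"angular":[0,0,0],"claw":-1},{"slide":[0,0,3.5],"angular":[0,0,0],"claw":-1},{"slide":[0,0,3.5],"angular":[0,0,0],"claw":-1},{"slide":[0,0,3],"angular":[0,0,0],"claw":-1},{"slide":[0,0,0],"angular":[0,0,0],"claw":-1},{"slide":[0,0,0],"angular":[0,0,0],"claw":-1}]' 20
python3 -m creep '[{"slide":[0,0,0],"angular":[0,0,0],"claw":-1},{"slide":[0,0,0],"angular":[0,0,0],"claw":-1},{"slide":[-0.4,0,0],"angular":[0,0,0],"claw":-1},{"slide":[-0.4,0,0],"angular":[0,0,0],"claw":-1},{"slide":[-0.2,0,0],"angular":[0,0,0],"claw":-1},{"slide":[0,0,0],"angular":[0,0,0],"claw":-1},{"slide":[0,0,0],"angular":[0,0,0],"claw":-1},{"slide":[0,0,0],"angular":[0,0,0],"claw":-1}]'
```

```text
t: 19.88
tcp_pos: [0.4965, -0.3012, 0.0133]
tool_rot: [-0.073, 0.997, 0.001, -0.001]
force: [0.5, -0.5, 1.1]
finger_gap: 0.0
gripper_force: 0.0
t: 20.55
tcp_pos: [0.5073, -0.3003, 0.0147]
tool_rot: [-0.074, 0.997, -0.0, -0.0]
force: [-0.1, -0.2, -0.5]
finger_gap: 0.002
gripper_force: 0.0
```

```bash
for i in 1; do python3 -m creep '[{"slide":[-0.3,0,0],"angular":[0,0,0],"claw":-1},{"slide":[0,0,0],"angular":[0,0,0],"claw":-1},{"slide":[0,0,0],"angular":[0,0,0],"claw":-1},{"slide":[0,0,0],"angular":[0,0,0],"claw":-1}]'; done
python3 -m creep '[{"slide":[-0.2,0,0],"angular":[0,0,0],"claw":-1},{"slide":[0,0,0],"angular":[0,0,0],"claw":-1},{"slide":[0,0,0],"angular":[0,0,0],"claw":-1},{"slide":[0,0,0],"angular":[0,0,0],"claw":-1}]'
python3 -m creep '[{"slide":[-0.15,0,0],"angular":[0,0,0],"claw":-1},{"slide":[0,0,0],"angular":[0,0,0],"claw":-1},{"slide":[0,0,0],"angular":[0,0,0],"claw":-1},{"slide":[0,0,0],"angular":[0,0,0],"claw":-1}]'
```

```text
t: 20.88
tcp_pos: [0.5102, -0.2999, 0.0144]
tool_rot: [-0.074, 0.997, 0.0, -0.0]
force: [0.3, 0.1, -0.4]
finger_gap: -0.003
gripper_force: 0.0
t: 21.22
tcp_pos: [0.5121, -0.2997, 0.0144]
tool_rot: [-0.074, 0.997, 0.0, -0.0]
force: [-0.5, -0.1, -0.4]
finger_gap: 0.0
gripper_force: 0.2
t: 21.55
tcp_pos: [0.5121, -0.2994, 0.0144]
tool_rot: [-0.074, 0.997, 0.001, -0.001]
force: [-4.5, -1.1, 2.1]
finger_gap: 0.001
gripper_force: 2.6
```

Contact at x=0.512 m, and the thermometer is rigidly blocked: about 4.5 N with no further travel, far above its sliding friction. It is fully home. Backing off and lifting.

```bash
python3 -m creep '[{"slide":[1.5,0,0],"angular":[0,0,0],"claw":-1},{"slide":[1.5,0,0],"angular":[0,0,0],"claw":-1},{"slide":[0,0,-3.5],"angular":[0,0,0],"claw":-1},{"slide":[0,0,-3.5],"angular":[0,0,0],"claw":-1},{"slide":[0,0,-3.5],"angular":[0,0,0],"claw":-1},{"slide":[0,0,-3.5],"angular":[0,0,0],"claw":-1},{"slide":[0,0,0],"angular":[0,0,0],"claw":-1},{"slide":[0,0,0],"angular":[0,0,0],"claw":-1},{"slide":[0,0,0],"angular":[0,0,0],"claw":-1},{"slide":[0,0,0],"angular":[0,0,0],"claw":-1}]'
python3 -m creep '[{"slide":[0,0,0],"angular":[0,0,0],"claw":-1},{"slide":[0,0,0],"angular":[0,0,0],"claw":-1},{"slide":[0,0,0],"angular":[0,0,0],"claw":-1},{"slide":[0,0,0],"angular":[0,0,0],"claw":-1},{"slide":[0,0,0],"angular":[0,0,0],"claw":-1}]'
python3 -c "
from station import ticket; print(ticket.sign_off())"
```

```text
t: 22.38
tcp_pos: [0.4833, -0.303, 0.1531]
tool_rot: [-0.074, 0.997, 0.001, -0.001]
force: [-0.8, -0.2, -0.1]
finger_gap: -0.001
gripper_force: 0.0
t: 22.8
tcp_pos: [0.4839, -0.3038, 0.154]
tool_rot: [-0.074, 0.997, 0.0, -0.0]
force: [-0.3, 0.1, -0.5]
finger_gap: -0.001
gripper_force: 0.0
the job is handed in; nothing more can be done
None
```

I aimed the thermometer level at the middle of the cup from an estimated 7–8 cm, held it still for over 2 s, slid it fully home into the larger smoky case, released it, and handed the job in at about 23 s with the cup unmoved.

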